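Complete a set of three mortar bars on the sloping drain rack

ROBOT

A 6-joint arm with a two-finger parallel gripper is mounted at the origin on a cart in front of the work surface, level with it; the furniture and walls round the work are solid. World frame = base frame: x ahead of the robot, y to its left, z up, the work surface at z = 0. Lengths are in mm, angles in degrees, forces in N, time in s.
With the tool pointing down it reaches from about 300 to 850 mm from the base axis. Payload 4.2 kg.
Tool frame: the origin (TCP) lies on the centre line of the jaws, within the pads' length; the fingertips stand 14 mm ahead of it and the grasp point (between the pads) lies 5 mm behind it; z points along the fingers, y is the line along which they close (so a half turn about z gives the same grasp; the last joint's range is limited). The gripper opens to 91 mm and grips with 3 to 60 N. Pads are 32 mm wide; open, the fingers measure 118 mm over their backs; the gripper's body (76 mm by 178 mm) begins 60 mm behind the grasp point.
Start: joints at [71.161, 18.312, 89.639, -0, 72.044, -1.146], TCP at [174.753, 547.817, 227.976] pointing down, gripper open.
Joint ranges: [-177.97, 177.97], [-48.28, 115.42], [12.27, 149.76], [-77.06, 257.06], [2.81, 150.46], [-146.56, 146.56]. Speed limits (degrees/s): [147.25, 147.25, 180, 180, 180, 180].

INTERFACE

Orientations are given as [roll, pitch, yaw] about the fixed x, y, z axes, in that order (R = Rz(yaw) Ry(pitch) Rx(roll)).
In Python, from workcell import * gives the robot as it stands. The module is installed in compiled form; this text tells all that it offers.
- The arm moves only by the shell command python3 -m crank 'ROWS' [FORCE]. ROWS is JSON, a list of rows, each an object of numbers: "grip": the finger opening in m, from 0 to 0.0912; "x", "y", "z": the shift along the tool's x, y, z in m; "yaw": the turn about the tool's z in rad. In form: [{"grip": .., "x": .., "y": .., "z": .., "yaw": ..}, ...]. A call has exactly 5 rows; each row is the pose to reach, as a shift and turn from the pose commanded when the call began, along the tool's axes at that moment; what a row does not reach only later rows make up. A row lasts 1/12 s, in which the tool goes at most 41.7 mm and 7.16 degrees, less where a joint would pass 70% of its speed; a pose out of reach is approached as far as the arm can. A call with a gripper value outside its range is refused whole. The fingers move at their own pace and stop on an object; FORCE is the grip in N (left out, the last holds). Time passes only in rows, so rows that repeat a pose let the fingers close, or fill a call up. It gives the time, the measured TCP pose, the force, the opening and the grip force at its end, in the units of the state.
- state(): the state, without advancing time (a new reading comes with each control period).
- grab_frame(name): name is "scene" or "top"; returns the picture (480x640x3 uint8, red, green, blue); there is no depth.
- camera_model(name): a dict with "intrinsics" (3x3 intrinsics, pixels), "distortion" ([k1, k2, p1, p2, k3] as OpenCV has them; the pictures are not rectified), "R" (3x3) and "t" (3): a world point X has camera coordinates R X + t. Camera axes: x right, y down, z forward; pixel columns grow to the right and rows downward; lengths in mm; the calibration is good to about 2 mm. A picture is of the moment at which its call begins. camera_model takes no time and is no camera call.
- job_done(): hands the job in; it is judged then, once.
The state is a dict: "time_s": time; "qpos": joint angles; "qvel": joint speeds; "effort": joint torques, N m; "ee_pos": TCP position; "ee_rot": TCP orientation; "force": force on the tool from outside, world axes, zero at the start; "torque": the same for the moment, N m; "gripper_width": finger opening in mm; "gripper_force": force on a finger pad.
Only numpy, scipy, OpenCV 4.12 (cv2) and the standard library are available. Lean on these libraries where they do the work, as an engineer would, in place of code of your own. Each camera call takes 0.05 s, during which the arm holds its last target. There are 200 camera calls.

TASK

One mortar test bar already lies on the sloping drain rack; its two companions still lie on the worktop. Lay them gently in the two free lanes, lengthwise down the slope between the guide pins like the first one, and push each down until its lower end rests against the lip, so that the three form one neat row. Leave the first bar where it is, do not let a bar tumble, and do not knock the cup and the small dish about.

Things in the scene. Friction and masses are not known exactly. Their poses are not given: they have to be found in the camera images.
- bar_a: loose grey mortar bar, 160 x 40 x 40 mm, 0.55 kg, lying flat on the worktop. Origin: centre of its underside; x along its length, y across, z up
- bar_b: second loose grey mortar bar, same as bar_a
- bar_c: third grey mortar bar, same size, already lying home in one lane of the rack. Origin: centre of its underside; x up the slope, z square to the slope
- rack_deck: fixed metal deck of the drain rack, 240 mm wide, 200 mm long, rising at 26 degrees away from the robot, with a 17 mm high lip along its lower edge. Origin: on the deck surface at the lip's inner face, middle of the width, 28 mm above the worktop; x up the slope, y along the lip to the left, z square to the deck. Three lanes along x, centre lines at y = +0.072, 0, -0.072
- lane_left (a point): point on the deck surface, 80 mm up the slope from the lip on the left lane's centre line (deck y = +0.072): where a home bar has its origin. A thin flat liner lies in each free lane. Each lane has two pairs of upright round steel pins (6 mm thick, 22 mm high) 28 and 132 mm up from the lip, 47 mm clear between the two pins of a pair
- lane_mid (a point): the same point of the middle lane (deck y = 0)
- lane_right (a point): the same point of the right lane (deck y = -0.072)
- mortar_mixer: the green mixer at the back left (fixed, origin under its column); keep the arm clear of it. Its beater, 80 mm thick, hangs over the worktop from 90 to 220 mm above it with its axis at about x = 0.59, y = 0.14, its head above that; the front edge of its base is at about x = 0.50
- steel_cup: small steel cup, 54 mm wide, 42 mm high, a bystander. Origin: centre of its underside
- alu_dish: small aluminium dish, 65 mm wide, 18 mm high, a bystander. Origin: centre of its underside

How it is judged:
By the outcome, as a careful person would: the job done as asked, in the order asked, and still so for the second after the job is handed in, with the robot touching nothing.
It also fails if it takes over 69 s, if anything falls off the work surface, if the arm or the gripper's body presses on something with over 40 N, if the wrist force passes 120 N, or if a joint passes its speed limit or range.

## Working session

There is one attempt and no reset: what is moved stays moved. The work goes in short steps, Python scripts to look and compute and a shell command to move; the robot and the scene stay as the last step left them, time stands still between calls to the robot, and variables do not carry over. Pictures are saved under pics/ and viewed, at most 10 in all, crops included, and the job is handed in when it is done.

```bash
mkdir -p pics
python3 - <<'E'
from workcell import *
import cv2,numpy as np
for n in("scene","top"):
    im=grab_frame(n); cv2.imwrite(f"pics/{n}0.png",im[:,:,::-1])
    c=camera_model(n); print(n,np.round(c["intrinsics"],1).tolist(),c["distortion"],np.round(c["R"],3).tolist(),np.round(c["t"],1), np.round(-np.array(c["R"]).T@np.array(c["t"])))
s=state();print(s["time_s"],s["ee_pos"],s["ee_rot"],s["gripper_width"],s["force"])
E
```

```text
scene [[589.8, 0.0, 315.2], [0.0, 589.8, 246.1], [0.0, 0.0, 1.0]] [-0.12964179  0.          0.          0.          0.        ] [[0.656, -0.755, -0.008], [-0.5, -0.427, -0.754], [0.565, 0.498, -0.657]] [-427.   267.8 1184. ] [-255. -798.  977.]
top [[504.0, 0.0, 319.6], [0.0, 504.0, 231.7], [0.0, 0.0, 1.0]] [-0.05200235  0.          0.          0.          0.        ] [[0.025, -1.0, -0.018], [-0.99, -0.022, -0.136], [0.136, 0.021, -0.99]] [ -98.1  526.7 1123.2] [ 371. -110. 1183.]
0.1 [174.60843369 547.39554627 227.21812602] [-1.79909963e+02 -6.10958059e-04  1.62309418e+02] 91.1739179856217 [-0.10976164  0.04861827  0.54881063]
```

View pics/scene0.png

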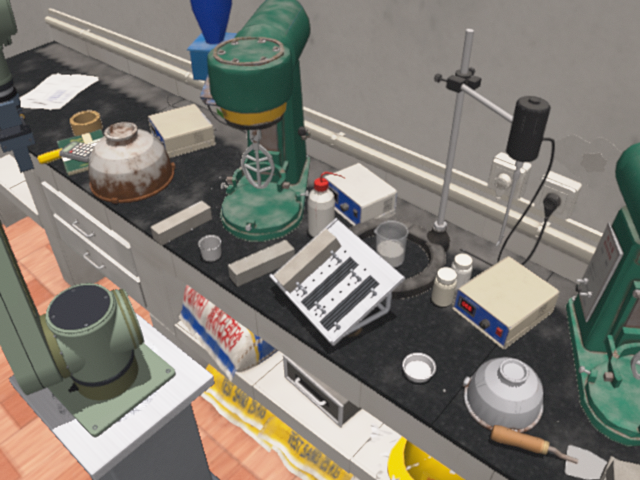

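View pics/top0.png

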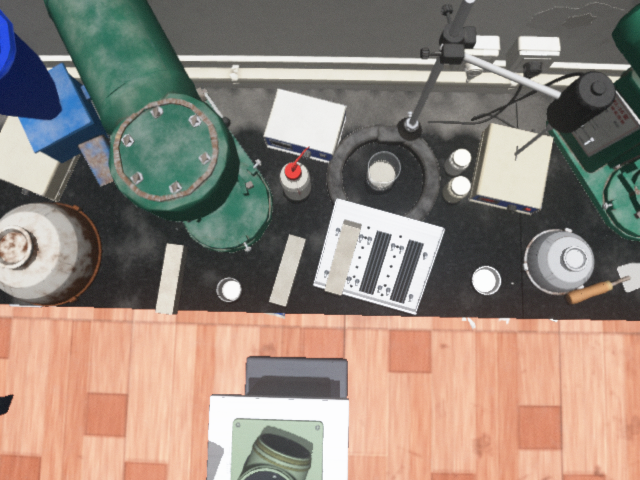

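Run:
```python
import cv2
t=cv2.imread("pics/top0.png"); s=cv2.imread("pics/scene0.png")
cv2.imwrite("pics/t1.png",cv2.resize(t[195:325,150:460],None,fx=2.58,fy=2.58,interpolation=cv2.INTER_CUBIC))
cv2.imwrite("pics/s1.png",cv2.resize(s[195:350,145:415],None,fx=2.9,fy=2.9,interpolation=cv2.INTER_CUBIC))
```

```text
(no output)
```

View pics/t1.png

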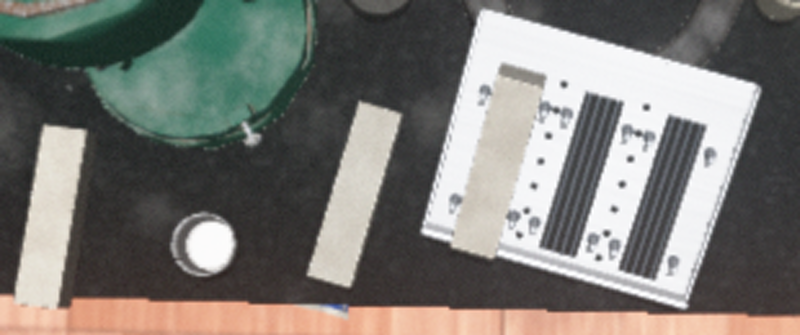

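View pics/s1.png

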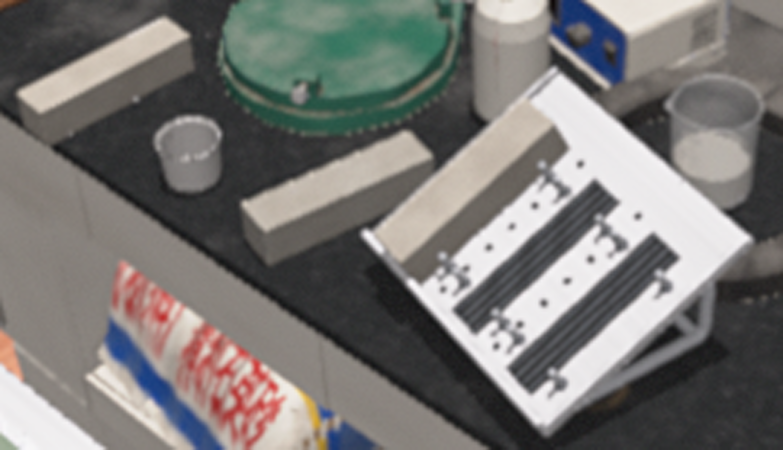

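```bash
cat > h.py <<'E'
from workcell import *
import cv2,numpy as np
def ray(n,p):
    c=camera_model(n);K=np.array(c["intrinsics"]);R=np.array(c["R"]);t=np.array(c["t"])
    u=cv2.undistortPoints(np.float64(p).reshape(-1,1,2),K,np.array(c["distortion"]))[:,0]
    d=np.c_[u,np.ones(len(u))]@R
    return -R.T@t,d/np.linalg.norm(d,axis=1)[:,None]
def onz(n,p,z):
    o,d=ray(n,p); return o+d*((z-o[2])/d[:,2])[:,None]
def tri(p,q):
    o,d=ray("top",p);a,b=ray("scene",q);out=[]
    for i in range(len(d)):
        s=np.linalg.lstsq(np.c_[d[i],-b[i]],a-o,rcond=None)[0]
        P,Q=o+d[i]*s[0],a+b[i]*s[1]; out.append([*(P+Q)/2,np.linalg.norm(P-Q)])
    return np.array(out)
def proj(n,X):
    c=camera_model(n)
    return cv2.projectPoints(np.float64(X).reshape(-1,1,3),cv2.Rodrigues(np.array(c["R"]))[0],np.array(c["t"]),np.array(c["intrinsics"]),np.array(c["distortion"]))[0][:,0]
def blobs(m,roi,amin):
    x0,y0,x1,y1=roi;k=np.zeros_like(m);k[y0:y1,x0:x1]=m[y0:y1,x0:x1]
    cs=cv2.findContours(k,cv2.RETR_EXTERNAL,cv2.CHAIN_APPROX_NONE)[0]
    return [c for c in cs if cv2.contourArea(c)>amin],k
E
python3 - <<'E'
from h import *
np.set_printoptions(suppress=True,precision=1)
t=cv2.imread("pics/top0.png");s=cv2.imread("pics/scene0.png")
for roi in((150,235,192,318),(262,225,312,310)):
    hsv=cv2.cvtColor(t,cv2.COLOR_BGR2HSV)
    m=((hsv[...,2]>150)&(hsv[...,1]<50)).astype(np.uint8)*255
    for c in blobs(m,roi,300)[0]:
        P=onz("top",c[:,0],40)[:,:2]; r=cv2.minAreaRect(P.astype(np.float32)); print("bar",r,cv2.contourArea(c),cv2.minAreaRect(c))
def liners(im,roi):
    g=im.max(axis=2); m=(g<125).astype(np.uint8)*255
    m=cv2.morphologyEx(m,cv2.MORPH_OPEN,np.ones((5,5),np.uint8))
    r=[]
    for c in blobs(m,roi,200)[0]:
        b=cv2.minAreaRect(c);M=cv2.moments(c);r.append((M["m10"]/M["m00"],M["m01"]/M["m00"]));print(cv2.contourArea(c),b,cv2.boundingRect(c))
    return sorted(r)
a=liners(t,(352,225,428,306));b=liners(s,(298,252,385,333));print(a,b)
if len(a)==len(b)==2: print(tri(a,b))
A=np.array([(480,10),(760,85)])/2.58+[150,195]
print("deck top corners",onz("top",A,28+200*np.sin(np.radians(26))))
B=np.array([(555,70),(752,240)])/2.9+[145,195]
print(tri(A,B)) if 0 else print(tri(A,B))
E
```

```text
bar ((412.9814147949219, 255.32994079589844), (39.676387786865234, 159.4191131591797), 83.86115264892578) 1108.0 ((168.8918914794922, 278.6486511230469), (17.097492218017578, 70.36275482177734), 9.462323188781738)
bar ((439.4152526855469, -14.198497772216797), (39.12607192993164, 158.65017700195312), 75.00782012939453) 1119.5 ((286.9541320800781, 269.98626708984375), (17.145090103149414, 70.1128921508789), 16.699243545532227)
826.5 ((405.9000549316406, 271.3000183105469), (14.546475410461426, 62.613094329833984), 18.43494987487793) (391, 241, 31, 61)
816.5 ((374.6382751464844, 262.38775634765625), (14.622361183166504, 62.14503479003906), 17.241458892822266) (361, 232, 29, 61)
321.5 ((366.0, 322.5), (19.0, 36.0), 90.0) (348, 313, 37, 20)
258.0 ((309.0, 320.0), (22.0, 24.0), 0.0) (298, 308, 23, 25)
749.5 ((349.0766906738281, 302.58306884765625), (12.265565872192383, 68.84542846679688), 47.290611267089844) (322, 278, 55, 51)
647.5 ((329.479248046875, 282.9773254394531), (11.180171012878418, 65.97529602050781), 47.48955535888672) (304, 259, 52, 49)
318.0 ((312.48193359375, 265.3800964355469), (9.14834976196289, 42.44564437866211), 47.72631072998047) (298, 252, 32, 30)
[(374.8103694631557, 262.0665441926924), (406.12361363178053, 271.04577535793504)] [(305.266149870801, 324.10594315245476), (312.60272536687626, 265.5429769392033), (329.37657657657655, 282.8859716859717), (348.7382699577496, 302.74249499666445), (372.60601347848626, 325.72731985484705)]
deck top corners [[ 589.9 -121.3  115.7]
 [ 531.7 -354.4  115.7]]
[[ 589.4 -121.   116.9    0.8]
 [ 531.2 -353.8  115.7    1.5]]
```

Run:
```python
from h import *
np.set_printoptions(suppress=True,precision=2)
L=tri([(374.81,262.07),(406.12,271.05)],[(329.38,282.89),(348.74,302.74)]);print(L)
A=np.array([(480,10),(760,85)])/2.58+[150,195]
C=onz("top",A,28+200*np.sin(np.radians(26)))
y=(C[0]-C[1])[:2];y/=np.linalg.norm(y);x=np.array([y[1],-y[0]]);mid=C.mean(0)[:2]
for o in (mid-200*np.cos(np.radians(26))*x,):
    print("org from corners",o,"yaw",np.degrees(np.arctan2(x[1],x[0])))
y2=(L[0]-L[1])[:2];print("liner gap",np.linalg.norm(y2),"yaw",np.degrees(np.arctan2(-y2[0],y2[1])))
for i,ln in enumerate((0,-72)):
    dx=(L[i,2]-28-1)/np.sin(np.radians(26)); print("dx",dx,"org",L[i,:2]-80*np.cos(np.radians(26))*x-ln*y, "y off", (L[i,:2]-mid)@y)
t=cv2.imread("pics/top0.png")
for p in ((229.5,290),(487,281)): print(onz("top",[p],30))
# bar c visible upper/lower top corners predicted vs. image
B=lambda o,th:np.array([[*(o+(dx*np.cos(.4538)-40*np.sin(.4538))*np.array([np.cos(th),np.sin(th)])+dy*np.array([-np.sin(th),np.cos(th)])),28+dx*np.sin(.4538)+40*np.cos(.4538)] for dx in(0,160) for dy in(52,92)])
o=mid-200*np.cos(np.radians(26))*x
print("bar_c top corners in t1 crop",(proj("top",B(o,np.arctan2(x[1],x[0])))-[150,195])*2.58)
```

```text
[[ 458.93 -210.18   62.8     1.84]
 [ 440.45 -279.7    62.06    2.25]]
org from corners [ 386.42 -194.31] yaw -14.017338217863948
liner gap 71.94125701987242 yaw -14.88471434995739
dx 77.11354384191017 org [ 389.17 -192.76] y off 2.169334631521842
dx 75.42573118226125 org [ 388.13 -192.43] y off -69.76367893087532
[[390.51 116.77  30.  ]]
[[ 424.55 -470.     30.  ]]
bar_c top corners in t1 crop [[495.65 261.79]
 [450.46 249.29]
 [543.97  89.32]
 [496.48  76.51]]
```

```bash
cat >> h.py <<'E'
def to(x,y,z,psi,frm=None):
    """tool-axis shift (m) and yaw (rad) from current (or given x,y,z,psi) pose to target (mm, deg)"""
    s=state(); p=s["ee_pos"]; a=s["ee_rot"][2]
    if frm: p,a=frm[:3],frm[3]
    c,n=np.cos(np.radians(a)),np.sin(np.radians(a)); d=np.array([x,y,z])-p
    print("x %.4f y %.4f z %.4f yaw %.4f"%((c*d[0]+n*d[1])/1e3,(n*d[0]-c*d[1])/1e3,-d[2]/1e3,-np.radians((psi-a+180)%360-180)))
E
python3 -c "
from h import *
to(413,255.3,110,173.9)"
```

```text
x -0.3159 y -0.2058 z 0.1172 yaw -0.2023
```

```bash
python3 -m crank '[{"grip":0.091,"x":-0.031,"y":-0.020,"z":0,"yaw":-0.04},{"grip":0.091,"x":-0.062,"y":-0.040,"z":0,"yaw":-0.08},{"grip":0.091,"x":-0.093,"y":-0.060,"z":0,"yaw":-0.12},{"grip":0.091,"x":-0.124,"y":-0.080,"z":0,"yaw":-0.16},{"grip":0.091,"x":-0.155,"y":-0.100,"z":0,"yaw":-0.2023}]'; python3 -c "
from h import *
to(413,255.3,110,173.9)"
```

```text
time_s: 0.52
ee_pos: [292.6, 403.8, 227.6]
ee_rot: [-180.0, -0.0, 174.1]
force: [0.8, -0.4, 0.4]
gripper_width: 90.9
gripper_force: 0.0
x -0.1352 y -0.1353 z 0.1176 yaw 0.0027
```

```bash
python3 -m crank '[{"grip":0.091,"x":-0.027,"y":-0.027,"z":0.01,"yaw":0},{"grip":0.091,"x":-0.054,"y":-0.054,"z":0.02,"yaw":0},{"grip":0.091,"x":-0.081,"y":-0.081,"z":0.03,"yaw":0},{"grip":0.091,"x":-0.108,"y":-0.108,"z":0.045,"yaw":0},{"grip":0.091,"x":-0.135,"y":-0.135,"z":0.06,"yaw":0}]'; python3 -m crank '[{"grip":0.091,"z":0.02},{"grip":0.091,"z":0.04},{"grip":0.091,"z":0.055},{"grip":0.091,"z":0.055},{"grip":0.091,"z":0.055}]'
python3 - <<'E'
from h import *
to(413,255.3,25,173.9)
im=grab_frame("scene")[:,:,::-1];t=grab_frame("top")[:,:,::-1]
cv2.imwrite("pics/g1.png",np.hstack([cv2.resize(im[130:330,100:300],(400,400)),cv2.resize(t[180:330,110:260],(400,400))]))
E
```

```text
time_s: 0.93
ee_pos: [412.7, 255.3, 167.5]
ee_rot: [180.0, 0.0, 173.9]
force: [-0.0, 0.6, 0.1]
gripper_width: 90.8
gripper_force: 0.0
x -0.0002 y 0.0001 z 0.1425 yaw 0.0001validation failed for argument at $[0]...
```

View pics/g1.png

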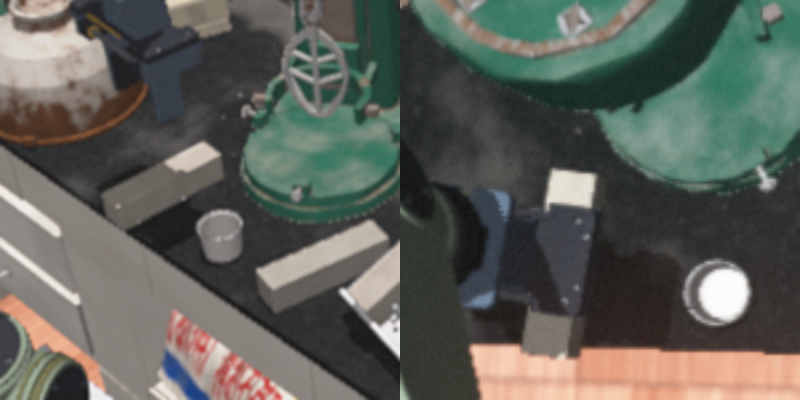

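```bash
python3 -m crank '[{"grip":0.091,"x":0,"y":0,"z":0.038,"yaw":0},{"grip":0.091,"x":0,"y":0,"z":0.076,"yaw":0},{"grip":0.091,"x":0,"y":0,"z":0.11,"yaw":0},{"grip":0.091,"x":0,"y":0,"z":0.132,"yaw":0},{"grip":0.08,"x":0,"y":0,"z":0.142,"yaw":0}]'; python3 -m crank '[{"grip":0.06,"x":0,"y":0,"z":0,"yaw":0},{"grip":0.048,"x":0,"y":0,"z":0,"yaw":0},{"grip":0.042,"x":0,"y":0,"z":0,"yaw":0},{"grip":0.036,"x":0,"y":0,"z":0,"yaw":0},{"grip":0.03,"x":0,"y":0,"z":0,"yaw":0}]' 40;  python3 -m crank '[{"grip":0.03,"x":0,"y":0,"z":0,"yaw":0},{"grip":0.03,"x":0,"y":0,"z":0,"yaw":0},{"grip":0.03,"x":0,"y":0,"z":0,"yaw":0},{"grip":0.03,"x":0,"y":0,"z":-0.004,"yaw":0},{"grip":0.03,"x":0,"y":0,"z":-0.01,"yaw":0}]'
```

```text
time_s: 1.45
ee_pos: [409.5, 256.4, 23.0]
ee_rot: [-179.8, -0.3, 173.9]
force: [-0.6, -0.9, -0.3]
gripper_width: 86.9
gripper_force: 0.0
time_s: 1.87
ee_pos: [412.5, 257.4, 27.1]
ee_rot: [179.9, 0.1, 173.9]
force: [0.4, 0.2, -0.1]
gripper_width: 53.7
gripper_force: 0.0
time_s: 2.28
ee_pos: [410.8, 256.2, 35.3]
ee_rot: [-179.9, -0.1, 173.9]
force: [-1.2, 0.6, -5.6]
gripper_width: 40.1
gripper_force: 40.0
```

```bash
python3 -m crank '[{"grip":0.03,"x":0,"y":0,"z":-0.025,"yaw":0},{"grip":0.03,"x":0,"y":0,"z":-0.06,"yaw":0},{"grip":0.03,"x":0,"y":0,"z":-0.095,"yaw":0},{"grip":0.03,"x":0,"y":0,"z":-0.13,"yaw":0},{"grip":0.03,"x":0,"y":0,"z":-0.16,"yaw":0}]'; python3 -c "
from h import *
to(475,-216,195,165.5,[413,255.3,195,173.9])"
```

```text
time_s: 2.7
ee_pos: [411.5, 256.6, 198.1]
ee_rot: [180.0, 0.0, 173.9]
force: [1.3, 0.1, -5.1]
gripper_width: 40.3
gripper_force: 40.0
x -0.1117 y -0.4620 z -0.0000 yaw 0.1466
```

```bash
python3 -m crank '[{"grip":0.03,"x":-0.005,"y":-0.02,"z":0,"yaw":0},{"grip":0.03,"x":-0.013,"y":-0.053,"z":0,"yaw":0},{"grip":0.03,"x":-0.021,"y":-0.087,"z":0,"yaw":0},{"grip":0.03,"x":-0.029,"y":-0.121,"z":0,"yaw":0},{"grip":0.03,"x":-0.037,"y":-0.155,"z":0,"yaw":0}]' >/dev/null;  python3 -m crank '[{"grip":0.03,"x":-0.008,"y":-0.034,"z":0,"yaw":0},{"grip":0.03,"x":-0.016,"y":-0.068,"z":0,"yaw":0},{"grip":0.03,"x":-0.024,"y":-0.102,"z":0,"yaw":0},{"grip":0.03,"x":-0.032,"y":-0.136,"z":0,"yaw":0},{"grip":0.03,"x":-0.04,"y":-0.17,"z":0,"yaw":0}]';  python3 -m crank '[{"grip":0.03,"x":-0.008,"y":-0.034,"z":0,"yaw":0.04},{"grip":0.03,"x":-0.016,"y":-0.068,"z":0,"yaw":0.08},{"grip":0.03,"x":-0.024,"y":-0.1,"z":0,"yaw":0.12},{"grip":0.03,"x":-0.031,"y":-0.125,"z":0,"yaw":0.1466},{"grip":0.03,"x":-0.035,"y":-0.137,"z":0,"yaw":0.1466}]'; python3 -m crank '[{"grip":0.03,"x":0,"y":0,"z":0.01,"yaw":0},{"grip":0.03,"x":0,"y":0,"z":0.02,"yaw":0},{"grip":0.03,"x":0,"y":0,"z":0.03,"yaw":0},{"grip":0.03,"x":0,"y":0,"z":0.03,"yaw":0},{"grip":0.03,"x":0,"y":0,"z":0.03,"yaw":0}]'
python3 - <<'E'
from h import *
im=grab_frame("scene")[:,:,::-1];t=grab_frame("top")[:,:,::-1]
cv2.imwrite("pics/top2.png",t);cv2.imwrite("pics/scene2.png",im)
cv2.imwrite("pics/g2.png",np.hstack([cv2.resize(im[180:350,240:410],(400,400),interpolation=2),cv2.resize(t[180:330,300:450],(400,400),interpolation=2)]))
E
```

```text
time_s: 3.53
ee_pos: [452.9, -76.1, 195.6]
ee_rot: [180.0, -0.1, 173.9]
force: [0.9, -0.5, -5.4]
gripper_width: 39.7
gripper_force: 40.0
time_s: 3.95
ee_pos: [473.8, -217.5, 195.4]
ee_rot: [-179.9, -0.0, 165.3]
force: [0.6, -1.0, -4.6]
gripper_width: 40.0
gripper_force: 40.0
time_s: 4.37
ee_pos: [473.2, -212.8, 164.7]
ee_rot: [179.9, -0.2, 165.6]
force: [-0.2, 0.1, -4.9]
gripper_width: 40.1
gripper_force: 40.0
```

View pics/g2.png

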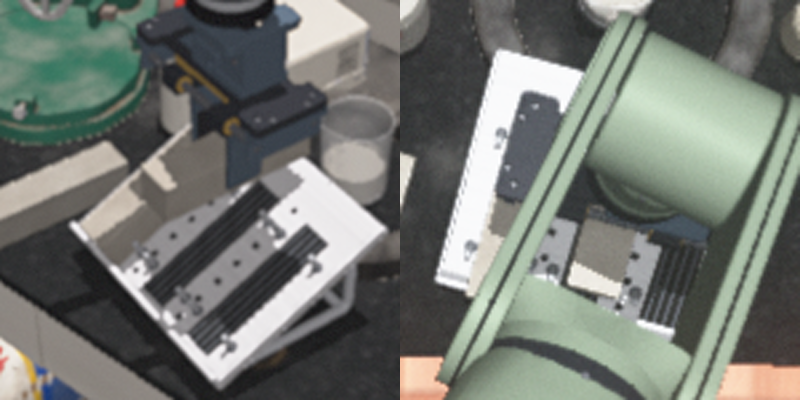

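```bash
python3 - <<'E'
from h import *
np.set_printoptions(suppress=True,precision=1)
t=cv2.imread("pics/top2.png");s=state();print(s["ee_pos"])
hsv=cv2.cvtColor(t,cv2.COLOR_BGR2HSV)
m=((hsv[...,2]>190)&(hsv[...,1]<60)).astype(np.uint8)*255
cs,_=blobs(m,(362,270,386,296),30)
for c in cs:
    P=onz("top",c[:,0],180);h=cv2.minAreaRect(P[:,:2].astype(np.float32));print(cv2.contourArea(c),h); print(onz("top",cv2.boxPoints(cv2.minAreaRect(c)),180))
o=np.array([388,-193.3])
ex=np.array([np.cos(np.radians(-14.5)),np.sin(np.radians(-14.5))]);ey=np.array([-ex[1],ex[0]])
D=lambda P:np.c_[(P[:,:2]-o)@ex,(P[:,:2]-o)@ey,P[:,2]]
print("liners",D(onz("top",[(374.81,262.07),(406.12,271.05)],64)))
print("liners scene",D(onz("scene",[(329.38,282.89),(348.74,302.74)],64)))
for c in cs: print("held end",D(onz("top",cv2.boxPoints(cv2.minAreaRect(c)),180)))
E
cat>/tmp/x.py <<'E'
E
python3 - <<'E'
import cv2
t=cv2.imread("pics/top2.png")
cv2.imwrite("pics/g3.png",cv2.resize(t[250:300,340:420],(800,500),interpolation=cv2.INTER_CUBIC))
E
```

```text
[ 474.4 -213.6  166.1]
109.0 ((405.8543395996094, -197.1600799560547), (38.83655548095703, 16.30990982055664), 75.80252075195312)
[[ 403.7 -174.5  180. ]
 [ 418.3 -181.1  180. ]
 [ 402.3 -217.3  180. ]
 [ 387.7 -210.6  180. ]]
liners [[ 73.6   1.   64. ]
 [ 73.2 -70.8  64. ]]
liners scene [[ 71.3   0.8  64. ]
 [ 70.2 -71.5  64. ]]
held end [[ 10.5  22.2 180. ]
 [ 26.3  19.4 180. ]
 [ 19.8 -19.7 180. ]
 [  4.1 -16.8 180. ]]
```

View pics/g3.png

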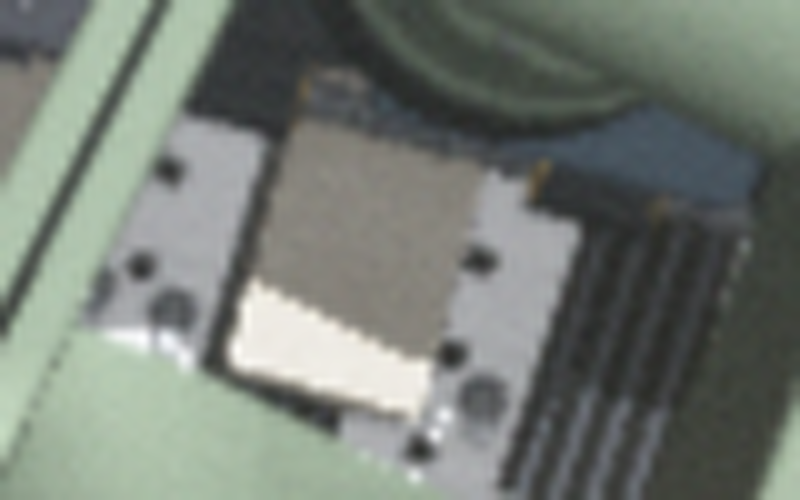

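```bash
python3 -m crank '[{"grip":0.03,"x":0.005,"y":0,"z":0.006,"yaw":0},{"grip":0.03,"x":0.01,"y":0,"z":0.013,"yaw":0},{"grip":0.03,"x":0.013,"y":0,"z":0.02,"yaw":0},{"grip":0.03,"x":0.013,"y":0,"z":0.025,"yaw":0},{"grip":0.03,"x":0.013,"y":0,"z":0.028,"yaw":0}]'; python3 -m crank '[{"grip":0.03,"x":0,"y":0,"z":0,"yaw":0},{"grip":0.03,"x":0,"y":0,"z":0,"yaw":0},{"grip":0.03,"x":0,"y":0,"z":0.002,"yaw":0},{"grip":0.03,"x":0,"y":0,"z":0.004,"yaw":0},{"grip":0.03,"x":0,"y":0,"z":0.006,"yaw":0}]' 15; python3 -m crank '[{"grip":0.03,"x":0,"y":0,"z":0.002,"yaw":0},{"grip":0.03,"x":0,"y":0,"z":0.004,"yaw":0},{"grip":0.03,"x":0,"y":0,"z":0.006,"yaw":0},{"grip":0.03,"x":0,"y":0,"z":0.007,"yaw":0},{"grip":0.03,"x":0,"y":0,"z":0.008,"yaw":0}]'
```

```text
time_s: 4.88
ee_pos: [460.8, -210.9, 136.9]
ee_rot: [180.0, -0.1, 165.5]
force: [0.1, -1.2, -4.8]
gripper_width: 40.0
gripper_force: 40.0
time_s: 5.3
ee_pos: [461.8, -211.3, 131.9]
ee_rot: [-180.0, 0.0, 165.5]
force: [0.1, -0.6, -6.3]
gripper_width: 39.6
gripper_force: 15.0
time_s: 5.72
ee_pos: [460.3, -210.8, 123.6]
ee_rot: [180.0, -0.2, 165.5]
force: [-4.5, 1.6, -1.3]
gripper_width: 40.1
gripper_force: 15.0
```

```bash
for i in 1 2; do python3 -m crank '[{"grip":0.03,"x":0,"y":0,"z":0.002,"yaw":0},{"grip":0.03,"x":0,"y":0,"z":0.004,"yaw":0},{"grip":0.03,"x":0,"y":0,"z":0.006,"yaw":0},{"grip":0.03,"x":0,"y":0,"z":0.008,"yaw":0},{"grip":0.03,"x":0,"y":0,"z":0.010,"yaw":0}]' | grep -E "pos|force"; done
python3 - <<'E'
from h import *
im=grab_frame("scene")[:,:,::-1];t=grab_frame("top")[:,:,::-1]
cv2.imwrite("pics/g4.png",np.hstack([cv2.resize(im[180:350,240:410],(400,400),interpolation=2),cv2.resize(t[180:330,300:450],(400,400),interpolation=2)]))
E
```

```text
ee_pos: [461.5, -211.1, 113.7]
force: [-4.8, 0.3, -2.5]
gripper_force: 15.0
ee_pos: [461.9, -211.2, 103.7]
force: [-2.6, 1.0, -2.5]
gripper_force: 15.0
```

View pics/g4.png

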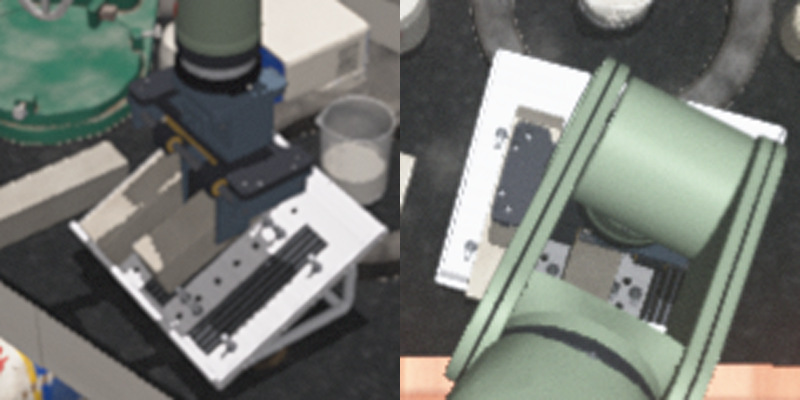

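```bash
python3 -m crank '[{"grip":0.03,"x":0,"y":0,"z":0.002,"yaw":0},{"grip":0.03,"x":0,"y":0,"z":0.004,"yaw":0},{"grip":0.03,"x":0,"y":0,"z":0.006,"yaw":0},{"grip":0.03,"x":0,"y":0,"z":0.007,"yaw":0},{"grip":0.03,"x":0,"y":0,"z":0.007,"yaw":0}]' | grep -E "pos|force";  python3 -m crank '[{"grip":0.03,"x":0.003,"y":0,"z":0.0015,"yaw":0},{"grip":0.03,"x":0.006,"y":0,"z":0.003,"yaw":0},{"grip":0.03,"x":0.009,"y":0,"z":0.0045,"yaw":0},{"grip":0.03,"x":0.012,"y":0,"z":0.006,"yaw":0},{"grip":0.03,"x":0.015,"y":0,"z":0.0075,"yaw":0}]' | grep -E "pos|force"
```

```text
ee_pos: [462.2, -211.5, 96.9]
force: [0.6, -0.4, -3.6]
gripper_force: 15.0
ee_pos: [446.4, -207.2, 89.1]
force: [0.7, 0.6, -5.4]
gripper_force: 15.0
```

```bash
python3 -m crank '[{"grip":0.03,"x":0.002,"y":0,"z":0.002,"yaw":0},{"grip":0.03,"x":0.004,"y":0,"z":0.004,"yaw":0},{"grip":0.03,"x":0.006,"y":0,"z":0.0055,"yaw":0},{"grip":0.03,"x":0.008,"y":0,"z":0.0065,"yaw":0},{"grip":0.03,"x":0.010,"y":0,"z":0.0075,"yaw":0}]' | grep -E "pos|force";  python3 -m crank '[{"grip":0.03,"x":0.001,"y":0,"z":0.0005,"yaw":0},{"grip":0.03,"x":0.002,"y":0,"z":0.001,"yaw":0},{"grip":0.03,"x":0.003,"y":0,"z":0.0015,"yaw":0},{"grip":0.03,"x":0.004,"y":0,"z":0.002,"yaw":0},{"grip":0.03,"x":0.005,"y":0,"z":0.0025,"yaw":0}]' | grep -E "pos|force"
python3 - <<'E'
from h import *
im=grab_frame("scene")[:,:,::-1];t=grab_frame("top")[:,:,::-1]
cv2.imwrite("pics/g5.png",np.hstack([cv2.resize(im[180:350,240:410],(500,500),interpolation=2),cv2.resize(t[200:300,340:400],(300,500),interpolation=2)]))
E
```

```text
ee_pos: [445.5, -207.2, 86.8]
force: [11.8, 2.5, 16.4]
gripper_force: 15.0
ee_pos: [442.5, -206.5, 84.7]
force: [13.6, 2.8, 14.3]
gripper_force: 15.0
```

View pics/g5.png

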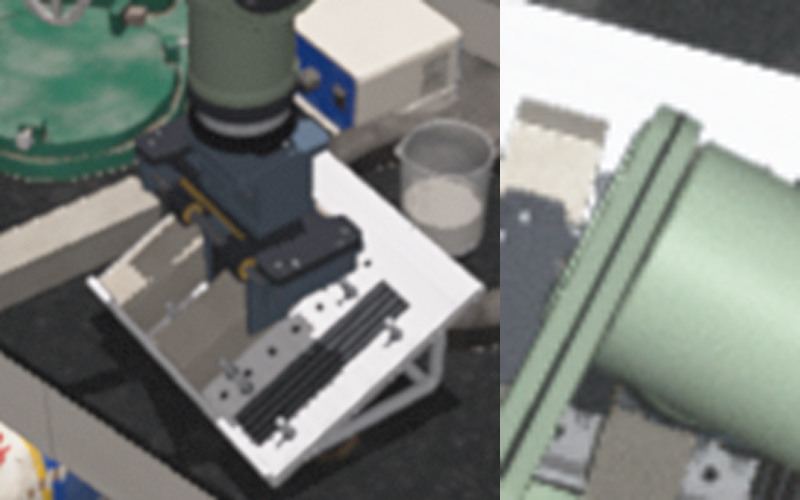

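```bash
python3 -m crank '[{"grip":0.03,"x":-0.002,"y":0,"z":-0.001,"yaw":0},{"grip":0.03,"x":-0.004,"y":0,"z":-0.003,"yaw":0},{"grip":0.03,"x":-0.005,"y":0,"z":-0.004,"yaw":0},{"grip":0.046,"x":-0.005,"y":0,"z":-0.005,"yaw":0},{"grip":0.054,"x":-0.005,"y":0,"z":-0.006,"yaw":0}]';  python3 -m crank '[{"grip":0.056,"x":0,"y":0,"z":0,"yaw":0},{"grip":0.056,"x":0,"y":0,"z":-0.01,"yaw":0},{"grip":0.056,"x":0,"y":0,"z":-0.03,"yaw":0},{"grip":0.056,"x":0,"y":0,"z":-0.06,"yaw":0},{"grip":0.056,"x":0,"y":0,"z":-0.09,"yaw":0}]'; python3 -c "
from h import *
to(438,-10,180,165)"
```

```text
time_s: 8.83
ee_pos: [437.4, -205.0, 85.9]
ee_rot: [-180.0, 0.0, 165.5]
force: [-0.2, 1.1, 0.5]
gripper_width: 49.7
gripper_force: 0.0
time_s: 9.25
ee_pos: [436.1, -204.5, 175.7]
ee_rot: [180.0, -0.2, 165.5]
force: [0.4, 0.2, 0.4]
gripper_width: 55.8
gripper_force: 0.0
x 0.0469 y 0.1888 z -0.0043 yaw 0.0086
```

```bash
python3 -m crank '[{"grip":0.056,"x":0.008,"y":0.035,"z":-0.01,"yaw":0},{"grip":0.056,"x":0.017,"y":0.072,"z":-0.01,"yaw":0},{"grip":0.07,"x":0.027,"y":0.11,"z":-0.01,"yaw":0},{"grip":0.07,"x":0.037,"y":0.148,"z":-0.01,"yaw":0},{"grip":0.07,"x":0.046,"y":0.185,"z":-0.01,"yaw":0.0086}]';  python3 - <<'E'
from h import *
to(438.5,-10.5,25,165)
im=grab_frame("scene")[:,:,::-1];t=grab_frame("top")[:,:,::-1]
cv2.imwrite("pics/top3.png",t);cv2.imwrite("pics/scene3.png",im)
cv2.imwrite("pics/g6.png",np.hstack([cv2.resize(im[190:350,230:410],(450,400),interpolation=2),cv2.resize(t[200:320,330:430],(333,400),interpolation=2)]))
E
```

```text
time_s: 9.67
ee_pos: [438.1, -12.8, 185.5]
ee_rot: [-180.0, -0.0, 164.9]
force: [0.6, -1.2, 0.0]
gripper_width: 69.8
gripper_force: 0.0
x 0.0002 y 0.0023 z 0.1605 yaw -0.0009
```

View pics/g6.png

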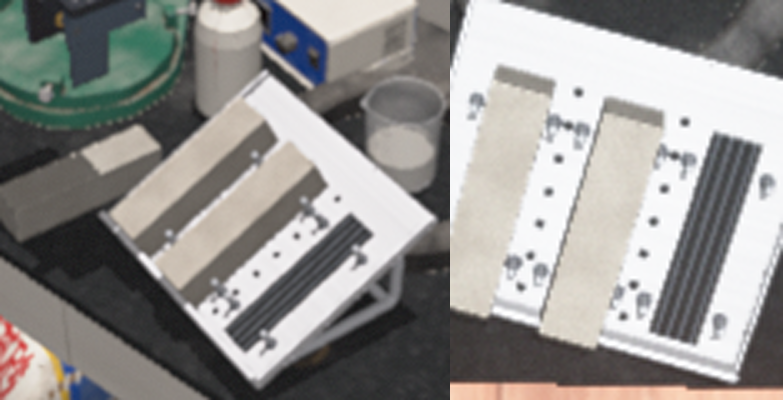

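```bash
python3 -m crank '[{"grip":0.07,"x":-0.001,"y":0.001,"z":0.038,"yaw":0},{"grip":0.07,"x":-0.001,"y":0.001,"z":0.076,"yaw":0},{"grip":0.07,"x":-0.001,"y":0.001,"z":0.112,"yaw":0},{"grip":0.07,"x":-0.001,"y":0.001,"z":0.14,"yaw":0},{"grip":0.07,"x":-0.001,"y":0.001,"z":0.16,"yaw":0}]'; python3 -m crank '[{"grip":0.07,"x":0,"y":0,"z":0,"yaw":0},{"grip":0.06,"x":0,"y":0,"z":0,"yaw":0},{"grip":0.05,"x":0,"y":0,"z":0,"yaw":0},{"grip":0.044,"x":0,"y":0,"z":0,"yaw":0},{"grip":0.036,"x":0,"y":0,"z":0,"yaw":0}]' 40;  python3 -m crank '[{"grip":0.03,"x":0,"y":0,"z":0,"yaw":0},{"grip":0.03,"x":0,"y":0,"z":0,"yaw":0},{"grip":0.03,"x":0,"y":0,"z":0,"yaw":0},{"grip":0.03,"x":0,"y":0,"z":0,"yaw":0},{"grip":0.03,"x":0,"y":0,"z":-0.005,"yaw":0}]'
```

```text
time_s: 10.18
ee_pos: [438.5, -14.4, 23.0]
ee_rot: [-179.9, -0.2, 165.0]
force: [-0.2, 0.8, -0.7]
gripper_width: 69.8
gripper_force: 0.0
time_s: 10.6
ee_pos: [441.5, -13.8, 26.8]
ee_rot: [180.0, 0.2, 165.0]
force: [0.2, 0.8, 0.9]
gripper_width: 46.4
gripper_force: 0.0
time_s: 11.02
ee_pos: [439.8, -13.5, 30.3]
ee_rot: [-180.0, -0.1, 165.0]
force: [-0.4, -0.4, -5.1]
gripper_width: 40.2
gripper_force: 40.0
```

```bash
python3 -m crank '[{"grip":0.03,"x":0,"y":0,"z":-0.02,"yaw":0},{"grip":0.03,"x":0,"y":0,"z":-0.055,"yaw":0},{"grip":0.03,"x":0,"y":0,"z":-0.09,"yaw":0},{"grip":0.03,"x":0,"y":0,"z":-0.13,"yaw":0},{"grip":0.03,"x":0,"y":0,"z":-0.17,"yaw":0}]'; python3 -c "
from h import *
to(444.5,-281.5,200,165.5)"
```

```text
time_s: 11.43
ee_pos: [438.7, -13.4, 201.5]
ee_rot: [-180.0, -0.2, 165.0]
force: [2.0, -0.7, -5.1]
gripper_width: 40.2
gripper_force: 40.0
x -0.0749 y -0.2574 z 0.0015 yaw -0.0085
```

```bash
python3 -m crank '[{"grip":0.03,"x":-0.005,"y":-0.02,"z":0,"yaw":0},{"grip":0.03,"x":-0.014,"y":-0.05,"z":0,"yaw":0},{"grip":0.03,"x":-0.023,"y":-0.08,"z":0,"yaw":0},{"grip":0.03,"x":-0.032,"y":-0.11,"z":0,"yaw":0},{"grip":0.03,"x":-0.041,"y":-0.14,"z":0,"yaw":0}]';  python3 -m crank '[{"grip":0.03,"x":-0.009,"y":-0.03,"z":0,"yaw":0},{"grip":0.03,"x":-0.018,"y":-0.06,"z":0,"yaw":0},{"grip":0.03,"x":-0.027,"y":-0.09,"z":0,"yaw":-0.004},{"grip":0.03,"x":-0.032,"y":-0.11,"z":0,"yaw":-0.0085},{"grip":0.03,"x":-0.034,"y":-0.1174,"z":0,"yaw":-0.0085}]'; python3 -m crank '[{"grip":0.03,"x":0,"y":0,"z":0.01,"yaw":0},{"grip":0.03,"x":0,"y":0,"z":0.02,"yaw":0},{"grip":0.03,"x":0,"y":0,"z":0.03,"yaw":0},{"grip":0.03,"x":0,"y":0,"z":0.035,"yaw":0},{"grip":0.03,"x":0,"y":0,"z":0.035,"yaw":0}]'
python3 - <<'E'
from h import *
np.set_printoptions(suppress=True,precision=1)
t=grab_frame("top")[:,:,::-1];cv2.imwrite("pics/top4.png",t);im=grab_frame("scene")[:,:,::-1];cv2.imwrite("pics/scene4.png",im)
s=state();print(s["ee_pos"]);zt=s["ee_pos"][2]+15
o=np.array([388,-193.3]);a=np.radians(-14.5);ex=np.array([np.cos(a),np.sin(a)]);ey=np.array([-ex[1],ex[0]])
D=lambda P:np.c_[(P[:,:2]-o)@ex,(P[:,:2]-o)@ey]
# predicted lower end of held bar
Pe=[[*(s["ee_pos"][:2]-80*ex+q*ey),zt] for q in(-20,20)]; print("pred px",proj("top",Pe))
hsv=cv2.cvtColor(np.ascontiguousarray(t),cv2.COLOR_BGR2HSV)
u=proj("top",Pe).mean(0).astype(int)
for th in(110,190):
    m=((hsv[...,2]>th)&(hsv[...,1]<50)&(hsv[...,2]<246)).astype(np.uint8)*255
    for c in blobs(m,(u[0]-14,u[1]-16,u[0]+16,u[1]+8),30)[0]:
        b=cv2.boxPoints(cv2.minAreaRect(c));print(th,cv2.contourArea(c),b.round(1).tolist());print(D(onz("top",b,zt)))
E
```

```text
time_s: 11.85
ee_pos: [442.5, -160.3, 199.9]
ee_rot: [180.0, -0.1, 165.0]
force: [0.0, -0.1, -5.5]
gripper_width: 40.3
gripper_force: 40.0
time_s: 12.27
ee_pos: [445.4, -284.2, 199.5]
ee_rot: [-180.0, -0.1, 165.4]
force: [0.9, 0.3, -4.9]
gripper_width: 39.7
gripper_force: 40.0
time_s: 12.68
ee_pos: [445.1, -279.7, 163.3]
ee_rot: [179.9, -0.3, 165.6]
force: [0.6, 0.6, -5.7]
gripper_width: 40.2
gripper_force: 40.0
[ 446.3 -280.8  165.1]
pred px [[414.9 306.9]
 [395.3 301.3]]
110 628.5 [[391.0, 288.0], [420.0, 288.0], [420.0, 311.0], [391.0, 311.0]]
[[  21.3  -35.3]
 [  36.8  -90.4]
 [  -6.7 -101.7]
 [ -22.2  -46.9]]
190 234.0 [[389.6000061035156, 306.1000061035156], [399.0, 292.0], [416.29998779296875, 303.5], [406.8999938964844, 317.6000061035156]]
[[-13.7 -41.8]
 [ 18.  -52.5]
 [  5.4 -91.1]
 [-26.2 -80.2]]
190 31.5 [[388.0, 300.29998779296875], [396.0, 286.29998779296875], [399.0, 288.0], [391.0, 302.0]]
[[ -3.6 -35.8]
 [ 27.2 -43.9]
 [ 25.6 -50.5]
 [ -5.3 -42.4]]
```

Run:
```python
from h import *
t=cv2.imread("pics/top4.png")
o=np.array([388,-193.3]);a=np.radians(-14.5);ex=np.array([np.cos(a),np.sin(a)]);ey=np.array([-ex[1],ex[0]])
q=np.arange(-114,-28,3);print("y ",q.tolist())
for h in(-10,-4,2,10,18,26):
    p=proj("top",[[*(o+h*ex+y*ey),180.1] for y in q]).astype(np.float32)
    r=cv2.remap(t,p[:,0].copy(),p[:,1].copy(),cv2.INTER_LINEAR)[:,0]
    print(h,[f"{v[2]}" + ("g" if int(v[1])-int(v[2])>8 else "") for v in r.astype(int)])
```

```text
y  [-114, -111, -108, -105, -102, -99, -96, -93, -90, -87, -84, -81, -78, -75, -72, -69, -66, -63, -60, -57, -54, -51, -48, -45, -42, -39, -36, -33, -30]
-10 ['71', '89', '112g', '137g', '155g', '162g', '161g', '163g', '162g', '165g', '167g', '170g', '171g', '174g', '174g', '178g', '178g', '179g', '177g', '176g', '173g', '173g', '172g', '166g', '163g', '189g', '190g', '181g', '100']
-4 ['61', '56', '59', '63', '64', '63', '76', '132', '156g', '180g', '174g', '174g', '172g', '171g', '175g', '177g', '180g', '182g', '180g', '182g', '180g', '177g', '174g', '164g', '178g', '183g', '183g', '119g', '114g']
2 ['59', '58', '58', '59', '57', '51', '69', '132', '181', '227', '228', '227', '223', '222', '209', '199g', '192g', '186g', '182g', '184g', '184g', '182g', '171g', '166g', '178g', '180g', '158g', '90', '168g']
10 ['49', '47', '46', '50', '50', '47', '91', '120', '123', '125', '128', '147', '173', '208', '220', '226', '226', '225', '228', '227', '228', '171', '136g', '174g', '177g', '167g', '91', '142g', '177g']
18 ['43', '43', '45', '44', '43', '51', '114', '130', '132', '122', '121', '119', '124', '122', '123', '122', '122', '123', '127', '137', '171', '172', '174g', '178g', '173g', '106g', '116g', '175g', '178g']
26 ['45', '47', '45', '44', '41', '58', '125', '138', '134', '126', '123', '120', '122', '124', '123', '123', '122', '123', '123', '122', '123', '166g', '177g', '177g', '120g', '108g', '174g', '178g', '177g']
```

```bash
python3 -m crank '[{"grip":0.03,"x":0,"y":0,"z":0.006,"yaw":0},{"grip":0.03,"x":0,"y":0,"z":0.013,"yaw":0},{"grip":0.03,"x":0,"y":0,"z":0.02,"yaw":0},{"grip":0.03,"x":0,"y":0,"z":0.025,"yaw":0},{"grip":0.03,"x":0,"y":0,"z":0.028,"yaw":0}]'|grep -E "pos|force"; python3 -m crank '[{"grip":0.03,"x":0,"y":0,"z":0,"yaw":0},{"grip":0.03,"x":0,"y":0,"z":0,"yaw":0},{"grip":0.03,"x":0,"y":0,"z":0.002,"yaw":0},{"grip":0.03,"x":0,"y":0,"z":0.004,"yaw":0},{"grip":0.03,"x":0,"y":0,"z":0.006,"yaw":0}]' 15|grep -E "pos|force"; python3 -m crank '[{"grip":0.03,"x":0,"y":0,"z":0.002,"yaw":0},{"grip":0.03,"x":0,"y":0,"z":0.004,"yaw":0},{"grip":0.03,"x":0,"y":0,"z":0.006,"yaw":0},{"grip":0.03,"x":0,"y":0,"z":0.007,"yaw":0},{"grip":0.03,"x":0,"y":0,"z":0.008,"yaw":0}]'|grep -E "pos|force"
```

```text
ee_pos: [445.7, -281.3, 136.3]
force: [-0.1, 0.7, -5.6]
gripper_force: 40.0
ee_pos: [446.4, -281.7, 131.5]
force: [-0.7, 0.9, -3.6]
gripper_force: 15.0
ee_pos: [445.1, -281.3, 123.1]
force: [-4.6, 0.5, -0.1]
gripper_force: 15.0
```

Same signature as the first bar; continue.

```bash
for i in 1 2; do python3 -m crank '[{"grip":0.03,"x":0,"y":0,"z":0.002,"yaw":0},{"grip":0.03,"x":0,"y":0,"z":0.004,"yaw":0},{"grip":0.03,"x":0,"y":0,"z":0.006,"yaw":0},{"grip":0.03,"x":0,"y":0,"z":0.008,"yaw":0},{"grip":0.03,"x":0,"y":0,"z":0.010,"yaw":0}]' | grep -E "pos|force"; done; python3 -m crank '[{"grip":0.03,"x":0,"y":0,"z":0.002,"yaw":0},{"grip":0.03,"x":0,"y":0,"z":0.004,"yaw":0},{"grip":0.03,"x":0,"y":0,"z":0.006,"yaw":0},{"grip":0.03,"x":0,"y":0,"z":0.007,"yaw":0},{"grip":0.03,"x":0,"y":0,"z":0.007,"yaw":0}]' | grep -E "pos|force"
```

```text
ee_pos: [446.2, -281.5, 113.1]
force: [-3.0, 1.3, -1.9]
gripper_force: 15.0
ee_pos: [446.6, -281.7, 103.3]
force: [-3.1, 1.2, -2.9]
gripper_force: 15.0
ee_pos: [447.0, -281.8, 97.4]
force: [-1.7, 2.1, 3.8]
gripper_force: 15.0
```

```bash
python3 -m crank '[{"grip":0.03,"x":0.003,"y":0,"z":0.0015,"yaw":0},{"grip":0.03,"x":0.006,"y":0,"z":0.003,"yaw":0},{"grip":0.03,"x":0.009,"y":0,"z":0.0045,"yaw":0},{"grip":0.03,"x":0.012,"y":0,"z":0.006,"yaw":0},{"grip":0.03,"x":0.015,"y":0,"z":0.0075,"yaw":0}]' | grep -E "pos|force"
```

```text
ee_pos: [434.1, -279.4, 90.9]
force: [1.0, 0.1, 7.8]
gripper_force: 15.0
```

```bash
python3 -m crank '[{"grip":0.03,"x":0.002,"y":0,"z":0.001,"yaw":0},{"grip":0.03,"x":0.004,"y":0,"z":0.002,"yaw":0},{"grip":0.03,"x":0.006,"y":0,"z":0.003,"yaw":0},{"grip":0.03,"x":0.008,"y":0,"z":0.004,"yaw":0},{"grip":0.03,"x":0.010,"y":0,"z":0.005,"yaw":0}]' | grep -E "pos|force";  python3 -m crank '[{"grip":0.03,"x":0.001,"y":0,"z":0.0005,"yaw":0},{"grip":0.03,"x":0.002,"y":0,"z":0.001,"yaw":0},{"grip":0.03,"x":0.003,"y":0,"z":0.0015,"yaw":0},{"grip":0.03,"x":0.004,"y":0,"z":0.002,"yaw":0},{"grip":0.03,"x":0.005,"y":0,"z":0.0025,"yaw":0}]' | grep -E "pos|force"
```

```text
ee_pos: [430.2, -278.6, 88.5]
force: [11.1, 2.6, 15.2]
gripper_force: 15.0
ee_pos: [427.4, -277.9, 86.7]
force: [13.5, 2.4, 13.6]
gripper_force: 15.0
```

```bash
python3 -m crank '[{"grip":0.03,"x":-0.002,"y":0,"z":-0.001,"yaw":0},{"grip":0.03,"x":-0.004,"y":0,"z":-0.003,"yaw":0},{"grip":0.03,"x":-0.005,"y":0,"z":-0.004,"yaw":0},{"grip":0.046,"x":-0.005,"y":0,"z":-0.005,"yaw":0},{"grip":0.054,"x":-0.005,"y":0,"z":-0.006,"yaw":0}]'|grep -E "pos|force";  python3 -m crank '[{"grip":0.056,"x":0,"y":0,"z":0,"yaw":0},{"grip":0.056,"x":0,"y":0,"z":-0.01,"yaw":0},{"grip":0.056,"x":0,"y":0,"z":-0.03,"yaw":0},{"grip":0.056,"x":0,"y":0,"z":-0.06,"yaw":0},{"grip":0.056,"x":0,"y":0,"z":-0.09,"yaw":0}]'|grep -E "pos|force";  python3 -m crank '[{"grip":0.056,"x":0,"y":0.02,"z":-0.03,"yaw":0},{"grip":0.056,"x":0,"y":0.058,"z":-0.03,"yaw":0},{"grip":0.056,"x":0,"y":0.096,"z":-0.03,"yaw":0},{"grip":0.056,"x":0,"y":0.134,"z":-0.03,"yaw":0},{"grip":0.056,"x":0,"y":0.172,"z":-0.03,"yaw":0}]'|grep -E "pos|force"; python3 -m crank '[{"grip":0.056,"x":0,"y":0.038,"z":0,"yaw":0},{"grip":0.056,"x":0,"y":0.076,"z":0,"yaw":0},{"grip":0.056,"x":0,"y":0.114,"z":0,"yaw":0},{"grip":0.056,"x":0,"y":0.142,"z":0,"yaw":0},{"grip":0.056,"x":0,"y":0.15,"z":0,"yaw":0}]'|grep -E "pos|time"
python3 - <<'E'
from h import *
np.set_printoptions(suppress=True,precision=1)
t=grab_frame("top")[:,:,::-1];im=grab_frame("scene")[:,:,::-1]
cv2.imwrite("pics/top5.png",t);cv2.imwrite("pics/scene5.png",im)
for n,im,roi in(("top",t,(315,200,445,315)),("scene",im,(265,215,405,340))):
    hsv=cv2.cvtColor(np.ascontiguousarray(im),cv2.COLOR_BGR2HSV)
    m=((hsv[...,2]>140)&(hsv[...,1]>15)&(hsv[...,1]<60)).astype(np.uint8)*255
    m=cv2.morphologyEx(m,cv2.MORPH_OPEN,np.ones((3,3),np.uint8))
    print(n)
    for c in blobs(m,roi,250)[0]: 
        b=cv2.minAreaRect(c);print(cv2.contourArea(c),np.array([*b[0],*b[1],b[2]]))
E
```

```text
ee_pos: [422.8, -275.9, 87.9]
force: [0.4, 0.1, 0.8]
gripper_force: 0.0
ee_pos: [421.4, -275.1, 178.5]
force: [1.0, 0.6, 0.0]
gripper_force: 0.0
ee_pos: [465.1, -107.5, 208.5]
force: [1.4, 0.4, -0.0]
gripper_force: 0.0
time_s: 18.2
ee_pos: [503.4, 39.8, 208.1]
top
380.5 [400.7 298.3  17.8  27.3  17.1]
1147.0 [375.1 266.8  18.   73.4  17.1]
1110.0 [342.5 257.4  17.7  73.2  15.4]
scene
1159.5 [343.3 295.2  16.5  76.7  47.2]
1055.5 [323.1 275.4  15.6  74.5  47.6]
1203.5 [307.8 251.3  30.7  84.   32.8]
```

Run:
```python
from h import *
np.set_printoptions(suppress=True,precision=1)
a=np.radians(-14.5);b=np.radians(26);e=np.array([np.cos(a),np.sin(a),0])
ex=np.cos(b)*e+[0,0,np.sin(b)];ey=np.array([-e[1],e[0],0]);ez=np.cross(ex,ey);o=np.array([388,-193.3,28])
def deck(n,p,h):
    c,d=ray(n,p);P=c+d*((h-(c-o)@ez)/(d@ez))[:,None]-o
    return np.c_[P@ex,P@ey]
t=cv2.imread("pics/top5.png");im=cv2.imread("pics/scene5.png")
for n,im,roi in(("top",t,(315,200,445,315)),("scene",im,(265,215,405,340))):
    hsv=cv2.cvtColor(im,cv2.COLOR_BGR2HSV)
    m=((hsv[...,2]>140)&(hsv[...,1]>15)&(hsv[...,1]<60)).astype(np.uint8)*255
    m=cv2.morphologyEx(m,cv2.MORPH_OPEN,np.ones((3,3),np.uint8))
    for c in blobs(m,roi,250)[0]:
        D=deck(n,c[:,0],40); print(n,"x %.1f..%.1f"%tuple(np.percentile(D[:,0],[3,97])),"y %.1f..%.1f"%tuple(np.percentile(D[:,1],[4,96])),cv2.minAreaRect(D.astype(np.float32)))
```

```text
top x 0.2..62.6 y -91.2..-53.9 ((32.10285949707031, -73.0747299194336), (38.53245162963867, 64.219970703125), 89.90214538574219)
top x 1.3..166.1 y -18.5..19.2 ((84.31625366210938, 0.3584766387939453), (167.79409790039062, 38.631954193115234), 0.018873166292905807)
top x 1.5..167.0 y 55.0..91.3 ((84.87784576416016, 73.275146484375), (168.1939239501953, 37.62445831298828), 0.1050124242901802)
scene x 0.2..157.8 y -93.5..-53.8 ((79.11326599121094, -73.17550659179688), (158.79661560058594, 41.0760498046875), 0.06577985733747482)
scene x -0.6..157.2 y -21.3..18.9 ((78.43141174316406, -0.978912353515625), (41.25092697143555, 159.14187622070312), 89.97357940673828)
scene x 0.8..181.4 y 52.1..137.4 ((95.98091125488281, 77.77734375), (194.1089630126953, 85.60797119140625), 19.200267791748047)
```

```bash
python3 -c "
from workcell import *
print(job_done())"
```

```text
the job is handed in; nothing more can be done
None
```

Both loose bars now lie in the middle and right lanes, lower ends within about 1 mm of the lip and level with the first bar; I handed the job in at about 18 s of the 69 s allowed, with no verdict returned.

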